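# Clear the bench lathe and hold its chuck guard open

### The job

I want to change the work in the bench lathe and need both hands at the chuck. First take the chuck key off the lathe bed and lay it in the flat tool tray, then slide the tailstock right back along the bed to its stop, then swing the chuck guard up to 60 degrees open and hold it there: it springs shut when let go, so finish while still holding it. Leave everything else where it is.

Things in the scene. Friction and masses are not known exactly. Their poses are not given: they have to be found in the camera images.
- lathe: compact grey bench lathe, fixed, 620 long (its y) x 170 deep. Origin: table level under the spindle axis; x away from the robot, y left along the spindle (headstock +y, tailstock -y). Spindle axis z 132; chuck 80 in diameter, y 62 to 107; headstock y 115 to 310, top z 177; tool post x -60 to -32, y -20 to +8, top z 144. Only guard and knob stand above z 200.
- bed_end (a point): middle of the right-hand end of the lathe's flat steel bed top, at x 0, y -310, z 62 in the lathe's frame. The bed top is 90 wide (x -45 to +45) and level, with nothing on it but the key between here and the tailstock.
- chuck_guard (a joint): opening angle of the chuck guard in rad: 0 closed, growing as its front swings up and back about the lathe's y axis, stop at 1.75; 60 degrees is 1.047. Gravity and a spring close it again when it is let go at 60 degrees (about 0.2 N m there, so about 2 N at the knob).
- guard_axis (a point): point on the chuck guard's hinge axis (parallel to the lathe's y), mid-width: x +60, y +75, z 185 in the lathe's frame. The guard is a bent clear plastic shield, dark steel edge strips, 74 wide (y), over the chuck's top and front, 0.25 kg: closed, it runs 80 to -x level from the hinge, then 52 sloping down at about 45 degrees, then 50 straight down.
- guard_knob (a point): centre of the guard's black ball knob, 26 in diameter, 28 off the sloping face on a stem 10 thick. Closed, it is 118 to the lathe's -x of the hinge axis and 9 above it (194 above the table); it circles the axis at radius 118 (at 60 degrees open: 51 to -x, 107 above). From above, fingers closing along the lathe's y can pinch it; the ball turns between the pads.
- tailstock (a joint): how far the tailstock has been slid back to the lathe's -y, in m: 0 with its centre at the work, stop at 0.140. It is unclamped and drags with about 3 N of friction; it stays where it is left.
- tailstock_top (a point): middle of the top of the tailstock's upper block, 154 above the table. The block is 40 wide (lathe's x), 60 long (y), z 98 to 154, on a foot 66 wide. Behind it (-y) is a handwheel, 40 in diameter, centred at z 132, its back 50 behind the block's middle (62 with the crank pin).
- chuck_key: T-shaped steel chuck key lying on the bed behind the tailstock, along the bed within 20 degrees. Origin: middle of its underside, near its centre of mass. Its x runs along the shank to the square tip: shank 12 x 12 from x -17 to +29, tip 8 square to x +41, cross bar 7 in diameter and 64 long (along its y) at x -24. 12 high. Mass about 90 g.
- tool_tray: flat open rectangular sheet-steel tool tray on the table in front of the lathe, on the left or on the right: 95 (its x) x 150 (its y) x 20 high, walls and floor 3 thick. Origin: centre of its underside. Empty at first; 0.6 kg. The key lies flat in it along its y.
- swarf_pan: bystander: round dark steel bowl, 96 in diameter, 35 high; origin under its centre. It stands in front of the lathe on the side where the tool tray is not.
- wrench: bystander: steel spanner 130 long lying along its x in front of the lathe, between tray and bowl; origin near its middle.
- bit_box: bystander: grey flat box 55 x 80 x 22 on the headstock; its top is 197 above the table; origin under its centre.
- oil_can: bystander: steel oil can, 72 in diameter, 115 high plus a thin brass spout to 168, right of the lathe; origin under its centre.
- locking_pliers: bystander: steel locking pliers about 190 long, 14 high, on the table to the right; origin near their middle.
- swarf_brush: bystander: hand brush 190 long on the table to the right; origin near its middle.
- angle_grinder: bystander: blue angle grinder about 350 long, 90 high, on the table to the left; origin under its middle.
Things that resemble listed ones, but are neither listed nor needed, are in the scene too. What is shaped like the chuck_key but yellow is not meant.

How it is judged:
On the way, in this order (a step that is already met when the one before it is completed fails the run):
1. the chuck key lies in the tool tray, let go and at rest (x of chuck_key in the frame of tool_tray between -0.042 and 0.042 m and y of chuck_key in the frame of tool_tray between -0.07 and 0.07 m and z of chuck_key in the frame of tool_tray below 0.015 m and linear speed of chuck_key below 0.03 m/s and contact force between chuck_key and the fingers below 0.05 N), for 0.2 s.
2. the tailstock is right back at its stop (within 10 mm) (value of joint tailstock above 0.13 m), for 0.2 s.
At the end, for the whole second after the job is handed in: The fingers still hold the chuck guard, at rest, 60 degrees open (within 7 degrees), nothing else holding it; the tailstock is back at its stop (within 10 mm); the chuck key lies flat in the tool tray, let go (all of step 1 and value of joint chuck_guard between 0.925 and 1.169 rad and velocity of joint chuck_guard between -0.1 and 0.1 rad/s and contact force between chuck_guard and the fingers above 0.3 N and value of joint tailstock above 0.13 m and contact force between chuck_guard and swarf_pan below 0.3 N and contact force between chuck_guard and wrench below 0.3 N and contact force between chuck_guard and bit_box below 0.3 N and contact force between chuck_guard and oil_can below 0.3 N and contact force between chuck_guard and locking_pliers below 0.3 N and contact force between chuck_guard and swarf_brush below 0.3 N and contact force between chuck_guard and angle_grinder below 0.3 N and contact force between chuck_guard and chuck_key below 0.3 N and contact force between chuck_guard and tool_tray below 0.3 N); the arm keeps its last pose, push and grip.
It fails at once if a bystander or the tool tray is shifted by more than 30 mm (distance of any of swarf_pan, wrench, bit_box, oil_can, locking_pliers, swarf_brush, angle_grinder, tool_tray from where it was at the start of the episode above 0.03 m).
It also fails if it takes over 72 s, if anything falls off the work surface, if the arm or the gripper's body presses on something with over 40 N, if the wrist force passes 120 N, or if a joint passes its speed limit or range.

### The arm

A 6-joint arm with a two-finger parallel gripper is mounted at the origin on the work surface. World frame = base frame: x ahead of the robot, y to its left, z up, the work surface at z = 0. Lengths are in m, angles in rad, forces in N, time in s.
With the tool pointing down it reaches from about 0.3 to 0.75 m from the base axis. Payload 8.5 kg.
Tool frame: the origin (TCP) lies at the very end of the fingers, on their centre line; the grasp point (between the pads) lies 19 mm behind it; z points along the fingers, y is the line along which they close (so a half turn about z gives the same grasp; the last joint's range is limited). The gripper opens to 88 mm and grips with 3 to 60 N. Pads are 18 mm wide; open, the fingers measure 123 mm over their backs; the gripper's body (75 mm by 187 mm) begins 45 mm behind the grasp point.
Start: joints at [-1.535, 0.381, 1.297, -0, 1.464, -0.215], TCP at [0.136, -0.533, 0.239] pointing down, gripper open.
Joint ranges: [-3.11, 3.11], [-0.89, 2.33], [0.22, 2.48], [-1.42, 4.56], [0.17, 2.85], [-2.88, 2.88]. Speed limits (rad/s): [2.39, 2.39, 3.14, 3.14, 3.14, 3.14].

### API

Orientations are given as a rotation vector (axis times angle).
In Python, from bench import readout, viewer, manip gives the robot as it stands.
- The arm moves only by the shell command python3 -m creep 'ROWS' [OPENING] [FORCE]. ROWS is a JSON object of lists of equal length, an entry for each row: "slide": the shift along the tool's x, y, z in m, a list of three; "rot": the turn, a rotation vector about the tool's x, y, z in rad, a list of three. In form: {"slide": [[tx, ty, tz], ...], "rot": [[wx, wy, wz], ...]}. A call has 1 to 12 rows; each row is the pose to reach, as a shift and turn from the pose commanded when the call began, along the tool's axes at that moment; what a row does not reach only later rows make up. A row lasts 1/8 s, in which the tool goes at most 62.5 mm and 10.7 degrees, less where a joint would pass 70% of its speed; a pose out of reach is approached as far as the arm can. A call with a gripper value outside its range is refused whole. OPENING is the opening, from -1 (shut) to 1 (fully open), set as the call begins (- or left out, the last holds). The fingers move at their own pace and stop on an object; FORCE is the grip in N (left out, the last holds). Time passes only in rows, so rows that repeat a pose let the fingers close. It gives the time, the measured TCP pose, the force, the opening and the grip force at its end, in the units of the state.
- readout.state(): the state, without advancing time (a new reading comes with each control period).
- viewer.snapshot(name): name is "scene" or "top" or "wrist"; returns a dict with "frame" (420x560x3 uint8, blue, green, red), "fovy" (degrees; the focal length in pixels is half the picture's height over the tangent of half this angle, whatever the lens; pixels are square), "cx", "cy" (the principal point, pixels), "origin" and "orientation" of the camera in the world; the wrist camera has in their place "mount" (4x4, takes a point from camera to tool coordinates, whose origin is the TCP and whose axes are the flange's). Camera axes: x right, y down, z forward; pixel columns grow to the right and rows downward; lengths in m; the calibration is good to about 2 mm. The wrist camera is an equidistant fisheye: a pixel r from the principal point sees the ray r / f radians off the axis. A picture is of the moment at which its call begins: read the wrist's pose just before it. There is no depth.
- manip.sign_off(): hands the job in; it is judged then, once.
The state is a dict: "t": time; "joints": joint angles; "qvel": joint speeds; "joint_torque": joint torques, N m; "tool_pos": TCP position; "ee_rot": TCP orientation; "ft_force": force on the tool from outside, world axes, zero at the start; "torque": the same for the moment, N m; "finger_gap": finger opening in m; "grasp_force": force on a finger pad.
Only numpy, scipy, OpenCV 4.12 (cv2) and the standard library are available. Lean on these libraries where they do the work, as an engineer would, in place of code of your own. Each camera call takes 0.05 s, during which the arm holds its last target. There are 200 camera calls.

## Working session

There is one attempt and no reset: what is moved stays moved. The work goes in short steps, Python scripts to look and compute and a shell command to move; the robot and the scene stay as the last step left them, time stands still between calls to the robot, and variables do not carry over. Pictures are saved under pics/ and viewed, at most 10 in all, crops included, and the job is handed in when it is done.

```bash
mkdir -p pics; cat > h.py <<'E'
import numpy as np, cv2, json
from scipy.spatial.transform import Rotation as R
from bench import readout, viewer, manip
def snap(name,fn):
    s=readout.state(); d=viewer.snapshot(name); cv2.imwrite(f'pics/{fn}.png',d['frame'])
    d={k:(np.array(v).tolist()) for k,v in d.items() if k!='frame'}
    d['tp']=list(map(float,s['tool_pos'])); d['tr']=list(map(float,s['ee_rot'])); json.dump(d,open(f'pics/{fn}.json','w'))
    return d
def cam(fn):
    d=json.load(open(f'pics/{fn}.json')); f=210/np.tan(np.radians(d['fovy'])/2)
    if 'mount' in d:
        M=np.array(d['mount']); T=np.eye(4);T[:3,:3]=R.from_rotvec(d['tr']).as_matrix();T[:3,3]=d['tp'];W=T@M
        return d,f,W[:3,3],W[:3,:3],True
    o=np.array(d['orientation']); Rm=o if o.shape==(3,3) else (R.from_rotvec(o).as_matrix() if o.size==3 else R.from_quat(o).as_matrix())
    return d,f,np.array(d['origin']),Rm,False
def pix(fn,u,v,z):
    d,f,o,Rm,fish=cam(fn); a=np.array([u-d['cx'],v-d['cy']])
    if fish:
        r=np.hypot(*a);th=r/f; ray=np.array([*(a/max(r,1e-9)*np.sin(th)),np.cos(th)])
    else: ray=np.array([*(a/f),1])
    w=Rm@ray; return o+w*(z-o[2])/w[2]
def proj(fn,p):
    d,f,o,Rm,fish=cam(fn); c=Rm.T@(np.array(p)-o)
    if fish:
        r=np.hypot(c[0],c[1]);k=f*np.arctan2(r,c[2])/r; return d['cx']+c[0]*k,d['cy']+c[1]*k
    return d['cx']+f*c[0]/c[2],d['cy']+f*c[1]/c[2]
E
python3 - <<'E'
from h import *
for n in ('top','scene'):
    print(snap(n,n+'0'))
    i=cv2.imread(f'pics/{n}0.png'); cv2.imwrite(f'pics/{n}0b.png',cv2.resize(i,(800,600),interpolation=cv2.INTER_CUBIC))
print(readout.state())
E
```

```text
{'fovy': 45.32828960211885, 'cx': 271.4262140543929, 'cy': 206.71223123971993, 'origin': [0.437781839065543, -0.005237495317558426, 1.8608996353074905], 'orientation': [-2.1653653021373036, 2.152789585113576, -0.09424903145115959], 'tp': [0.13649404933872283, -0.5325159792576283, 0.23812273563719405], 'tr': [-3.1154815972816854, -0.39270959376264125, -0.00022610357361680254]}
{'fovy': 50.83947070081479, 'cx': 283.47408739683925, 'cy': 218.0454549700123, 'origin': [1.054922376228046, -0.8360896307763226, 0.8274547724743305], 'orientation': [-2.1435638153898053, -0.5227995830702775, 0.2856962152024619], 'tp': [0.13647536572612284, -0.5325045309237602, 0.2381774980322108], 'tr': [-3.1155261964358796, -0.3928257658771253, -0.00012238204329572658]}
{'t': 0.1, 'joints': array([-1.53531056e+00,  3.81128388e-01,  1.29813368e+00,  5.32654187e-06,
        1.46358214e+00, -2.15264701e-01]), 'qvel': array([-0.0002597 , -0.00079018, -0.00337104, -0.00084663,  0.00093283,
        0.00036382]), 'joint_torque': array([ 4.42324294e-03, -4.38650715e+01, -2.24908340e+01,  7.14664254e-02,
        3.42003687e-02, -7.40978248e-05]), 'tool_pos': array([ 0.13648132, -0.53255264,  0.23821693]), 'ee_rot': array([-3.11569758e+00, -3.92690133e-01, -1.84690152e-04]), 'ft_force': array([ 0.13586276, -0.29637834, -0.78585072]), 'torque': array([-0.02034209, -0.01652167,  0.02972196]), 'grasp_force': 0.0, 'finger_gap': 0.08794360454097275}
```

View pics/top0b.png

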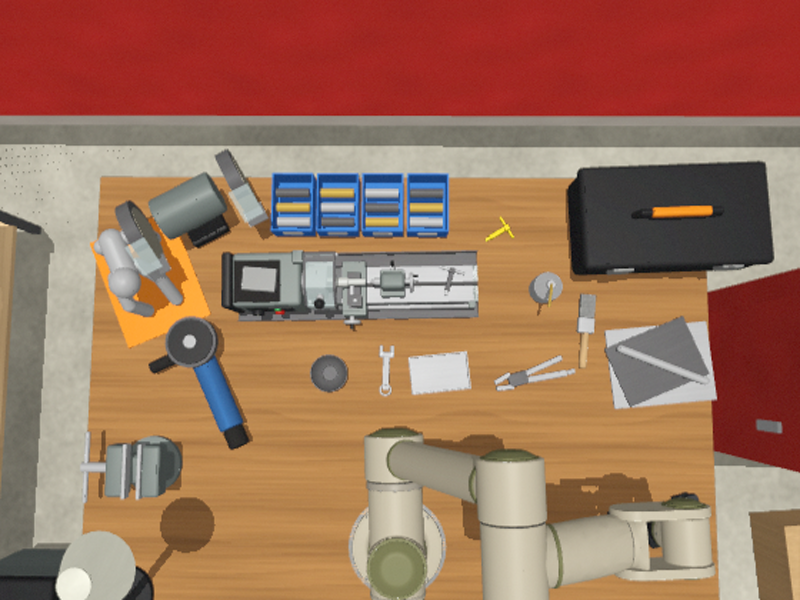

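View pics/scene0b.png

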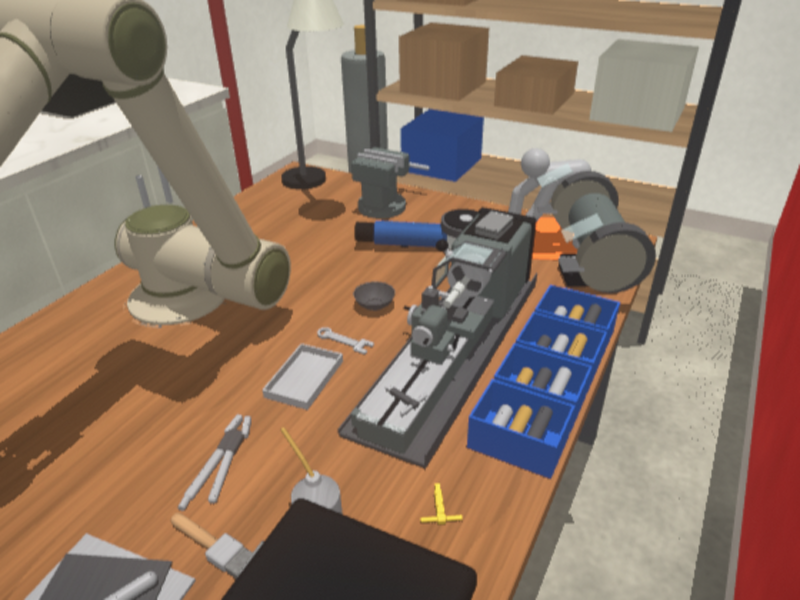

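The top view shows the lathe along y at 800-px (222–478, 250–320), the tray at (440,373), the bowl at (329,373), and the key on the bed at about (452,280). I'll enlarge that area.

```bash
python3 - <<'E'
from h import *
i=cv2.imread('pics/top0.png')[165:285,145:345]; cv2.imwrite('pics/c1.png',cv2.resize(i,(800,480),interpolation=cv2.INTER_CUBIC))
E
```

```text
(no output)
```

View pics/c1.png

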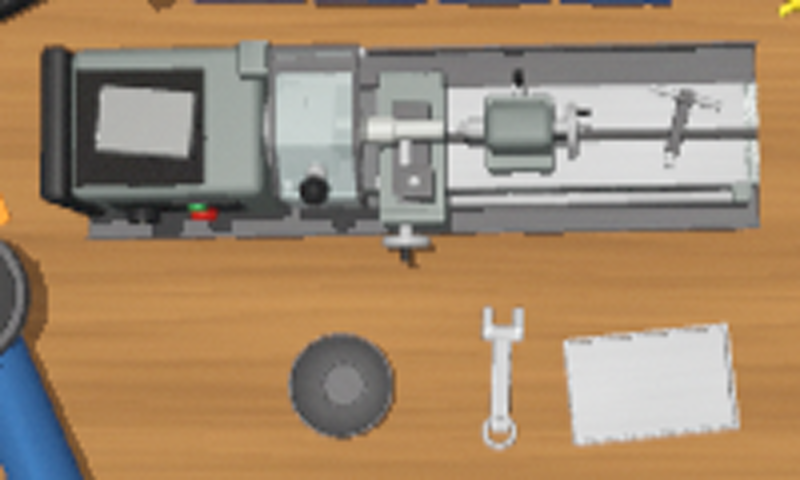

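Crop: bed right-hand end at (757,85)–(757,188), guard knob (314,190), tailstock block top (519,122), key near (683,120), tray corners (565,340),(727,324),(738,428),(576,444).

```bash
cat >> h.py <<'E'
def go(p,rv=None,yaw=None):
    """slide/rot to reach TCP p; yaw = world angle of tool y (pointing down)"""
    s=readout.state(); R0=R.from_rotvec(s['ee_rot'])
    if yaw is not None:
        c=[]
        for k in (0,np.pi):
            y=np.array([np.cos(yaw+k),np.sin(yaw+k),0]);z=np.array([0,0,-1.])
            c.append(R.from_matrix(np.column_stack([np.cross(y,z),y,z])))
        Rt=min(c,key=lambda q:(R0.inv()*q).magnitude())
    else: Rt=R.from_rotvec(rv) if rv is not None else R0
    print('slide',np.round(R0.inv().apply(np.array(p)-s['tool_pos']),4),'rot',np.round((R0.inv()*Rt).as_rotvec(),3),'joints',np.round(s['joints'],2))
E
python3 - <<'E'
from h import *
P=lambda u,v,z:np.round(pix('top0',145+(u+.5)/4-.5,165+(v+.5)/4-.5,z),4)
for n,u,v,z in [('bedTopCornerBack',757,85,.062),('bedfront',757,188,.062),('knob',314,190,.194),('tail',519,122,.154),('key',683,120,.07),('barL',652,90,.07),('barR',720,105,.07),('tip',670,160,.07),
 ('base r back',756,43,0.01),('base r front',758,228,0.01),('base l front',90,237,.01),('hd top l back',75,55,.177),('hd r back',240,43,.177),
 ('t1',565,340,.02),('t2',727,324,.02),('t3',738,428,.02),('t4',576,444,.02),('pan',342,385,.035),('wr',500,380,0)]: print(n,P(u,v,z)[:2])
s=readout.state();print(R.from_rotvec(s['ee_rot']).as_matrix().round(3))
d=snap('wrist','w0');print(d)
E
```

```text
bedTopCornerBack [ 0.7038 -0.1973]
bedfront [ 0.6106 -0.1968]
knob [0.5944 0.1859]
tail [0.6574 0.0158]
key [ 0.6707 -0.1301]
barL [ 0.6977 -0.1024]
barR [ 0.6844 -0.1633]
tip [ 0.6346 -0.1184]
base r back [ 0.7509 -0.2022]
base r front [ 0.5786 -0.203 ]
base l front [0.5669 0.414 ]
hd top l back [0.7102 0.3934]
hd r back [0.721 0.253]
t1 [ 0.4745 -0.0257]
t2 [ 0.49   -0.1732]
t3 [ 0.396  -0.1827]
t4 [ 0.3806 -0.036 ]
pan [0.4324 0.1758]
wr [0.4379 0.0338]
[[ 0.969  0.248 -0.   ]
 [ 0.248 -0.969  0.001]
 [ 0.    -0.001 -1.   ]]
{'fovy': 65.70646984690485, 'cx': 280.622315301831, 'cy': 208.89084345210495, 'mount': [[2.6404720427654968e-05, -0.9537806337350363, -0.3005037470894176, 0.07754245318540996], [0.9999998817790873, 0.0001710895073761576, -0.0004551595206025778, 0.0010889928654443937], [0.00048553537406505974, -0.3005036995452309, 0.9537805254957911, -0.14526775811098105], [0.0, 0.0, 0.0, 1.0]], 'tp': [0.13648132107582184, -0.5325526383327683, 0.23821693265250707], 'tr': [-3.1156975762570314, -0.39269013308324874, -0.00018469015153435074]}
```

```bash
python3 - <<'E'
from h import *
go([.655,-.13,.25],yaw=-.21)
E
```

```text
slide [ 0.6022 -0.2613 -0.0113] rot [-1.00e-03 -1.00e-03 -1.11e+00] joints [-1.54  0.38  1.3  -0.    1.46 -0.22]
```

```bash
python3 -m creep '{"slide":[[0.05,-0.022,-0.01],[0.11,-0.048,-0.01],[0.165,-0.072,-0.01],[0.22,-0.096,-0.01],[0.275,-0.12,-0.01],[0.33,-0.144,-0.01],[0.385,-0.168,-0.01],[0.44,-0.192,-0.01],[0.495,-0.216,-0.01],[0.55,-0.24,-0.01],[0.6,-0.26,-0.01],[0.6,-0.26,-0.01]],"rot":[[0,0,-0.1],[0,0,-0.2],[0,0,-0.3],[0,0,-0.4],[0,0,-0.5],[0,0,-0.6],[0,0,-0.7],[0,0,-0.8],[0,0,-0.9],[0,0,-1.0],[0,0,-1.1],[0,0,-1.1]]}'
python3 - <<'E'
from h import *
snap('wrist','w1'); print(readout.state()['joints'].round(2))
i=cv2.imread('pics/w1.png'); cv2.imwrite('pics/w1b.png',cv2.resize(i,(800,600),interpolation=cv2.INTER_CUBIC))
E
```

```text
t: 1.65
tool_pos: [0.6549, -0.1294, 0.2472]
ee_rot: [-2.446, -1.969, 0.001]
ft_force: [-0.5, -0.4, 0.4]
finger_gap: 0.0881
grasp_force: 0.0
[-0.37  0.59  0.91 -0.    1.64 -0.16]
```

View pics/w1b.png

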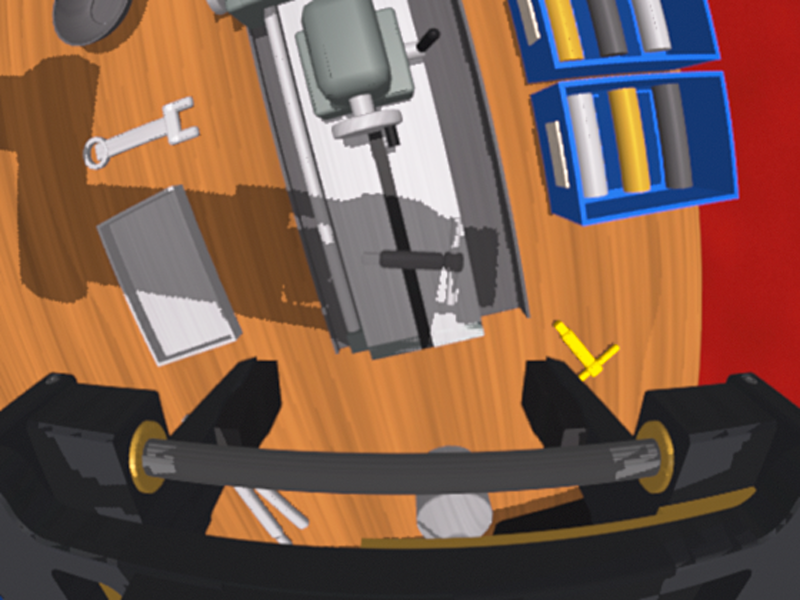

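The key is on the bed with its shank from (370,258) to (445,262) and the cross bar from about (460,220) to (440,305). The shank runs across the bed, so I'll enlarge this part to be sure.

```bash
python3 - <<'E'
from h import *
i=cv2.imread('pics/w1.png')[140:250,230:370]; i=cv2.convertScaleAbs(i,alpha=1.3,beta=20); cv2.imwrite('pics/c2.png',cv2.resize(i,None,fx=5,fy=5,interpolation=cv2.INTER_CUBIC))
E
```

```text
(no output)
```

View pics/c2.png

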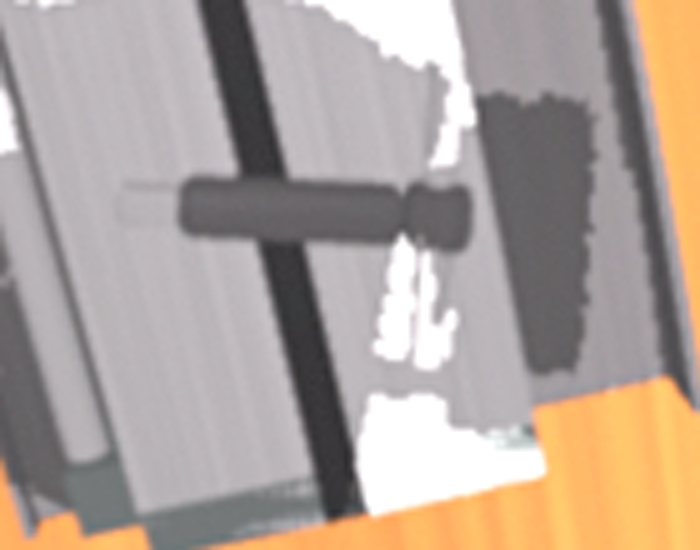

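```bash
python3 - <<'E'
from h import *
P=lambda u,v,z:pix('w1',230+(u+.5)/5-.5,140+(v+.5)/5-.5,z)
a=P(180,207,.074);b=P(400,213,.074);t=P(120,203,.070)
print(a,b,t,np.linalg.norm(a-b)); d=(a-b)/np.linalg.norm(a-b); o=b+d*.017; print('o',o,'ang',np.degrees(np.arctan2(d[1],d[0])))
Q=lambda u,v,z:pix('w1',u*.7,v*.7,z)
print('bed end',P(145,510,.062),P(545,465,.062))
for u,v in [(98,225),(178,187),(241,335),(160,365)]: print('tray',Q(u,v,.02))
print('knob/tail',Q(347,50,.154))
yaw=np.arctan2(d[1],d[0])+np.pi/2
go(o+d*.004+[0,0,.115-o[2]],yaw=yaw)
E
```

```text
[ 0.641348   -0.12029141  0.074     ] [ 0.68428004 -0.13087011  0.074     ] [ 0.62922438 -0.11765373  0.07      ] 0.044216160386396745
o [ 0.66777376 -0.12680287  0.074     ] ang 166.15774213718916
bed end [ 0.61709893 -0.18766723  0.062     ] [ 0.70566166 -0.19626052  0.062     ]
tray [ 0.38333015 -0.03733547  0.02      ]
tray [ 0.48019497 -0.02966843  0.02      ]
tray [ 0.49798895 -0.17175104  0.02      ]
tray [ 0.4003448  -0.18524406  0.02      ]
knob/tail [0.65677106 0.00659461 0.154     ]
slide [0.0072 0.0091 0.1326] rot [-1.000e-03 -1.000e-03 -1.547e+00] joints [-0.37  0.59  0.91 -0.    1.64 -0.16]
```

```bash
python3 - <<'E'
from h import *
o=np.array([.6678,-.1268,.07]);d=np.array([-.971,.239,0]);n=np.array([-.239,-.971,0])
for q in (32,21,0,-32):
    u,v=proj('w1',o-d*.024+n*q/1000); print(q,round((u-230)*5),round((v-140)*5))
g=o-d*.024+n*.021; print(g)
go([g[0],g[1],.15],yaw=np.arctan2(d[1],d[0]))
E
```

```text
32 422 357
21 425 307
0 431 208
-32 438 52
[ 0.686085 -0.152927  0.07    ]
slide [-0.0145  0.0365  0.0976] rot [-0.002 -0.     0.023] joints [-0.37  0.59  0.91 -0.    1.64 -0.16]
```

```bash
python3 -m creep '{"slide":[[-0.007,0.018,0.04],[-0.014,0.036,0.08],[-0.014,0.036,0.105],[-0.014,0.036,0.105],[-0.014,0.036,0.105]],"rot":[[0,0,0.02],[0,0,0.02],[0,0,0.02],[0,0,0.02],[0,0,0.02]]}' 0.14 40
python3 - <<'E'
from h import *
snap('wrist','w2')
i=cv2.imread('pics/w2.png')[150:330,190:370]; i=cv2.convertScaleAbs(i,alpha=1.5,beta=20); cv2.imwrite('pics/c3.png',cv2.resize(i,None,fx=3.3,fy=3.3,interpolation=cv2.INTER_CUBIC))
E
```

```text
t: 2.33
tool_pos: [0.6852, -0.1543, 0.1456]
ee_rot: [2.471, 1.937, 0.002]
ft_force: [-0.6, 0.2, -0.0]
finger_gap: 0.0504
grasp_force: 0.0
```

View pics/c3.png

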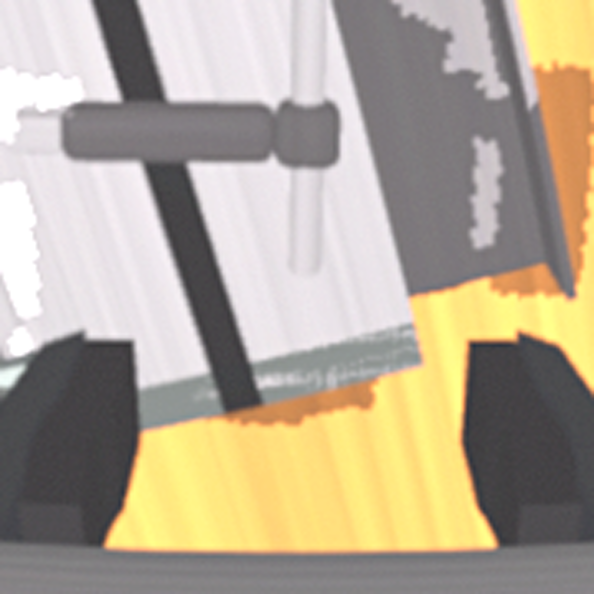

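The cross bar is now clear: hub (307,134), free end (305,273), shank end (65,131).

```bash
python3 - <<'E'
from h import *
P=lambda u,v,z:pix('w2',190+(u+.5)/3.3-.5,150+(v+.5)/3.3-.5,z)
h=P(307,134,.074);e=P(305,273,.068);s=P(65,131,.073);print(h,e,s,np.linalg.norm((h-e)[:2]),np.linalg.norm((h-s)[:2]))
n=(e-h);n[2]=0;n/=np.linalg.norm(n);g=h+n*.021;d=(s-h);print(g,np.degrees(np.arctan2(d[1],d[0])),np.degrees(np.arctan2(n[1],n[0])))
go([g[0],g[1],.0645],yaw=np.arctan2(d[1],d[0]))
E
```

```text
[ 0.69214622 -0.13335083  0.074     ] [ 0.68383616 -0.16575946  0.068     ] [ 0.64242908 -0.12045895  0.073     ] 0.033457077208888866 0.05136140692701656
[ 0.68693025 -0.15369275  0.074     ] 165.4631051236263 -104.38164262952766
slide [0.0008 0.0011 0.0813] rot [0.003 0.    0.013] joints [-0.39  0.72  0.96 -0.    1.46 -0.15]
```

```bash
python3 -m creep '{"slide":[[0,0.001,0.04],[0,0.001,0.07],[0,0.001,0.081],[0,0.001,0.081],[0,0.001,0.081]],"rot":[[0,0,0.01],[0,0,0.01],[0,0,0.01],[0,0,0.01],[0,0,0.01]]}' 0.14 40
python3 -m creep '{"slide":[[0,0,0],[0,0,0],[0,0,0],[0,0,0],[0,0,0]],"rot":[[0,0,0],[0,0,0],[0,0,0],[0,0,0],[0,0,0]]}' -1 40
```

```text
t: 3.0
tool_pos: [0.6868, -0.154, 0.0643]
ee_rot: [2.479, 1.926, 0.002]
ft_force: [0.3, -0.6, 0.9]
finger_gap: 0.0503
grasp_force: 0.0
t: 3.62
tool_pos: [0.6863, -0.1538, 0.0627]
ee_rot: [2.481, 1.927, 0.0]
ft_force: [-0.3, 0.7, 0.0]
finger_gap: 0.0055
grasp_force: 40.0
```

```bash
python3 -m creep '{"slide":[[0,0,-0.01],[0,0,-0.04],[0,0,-0.08],[0,0,-0.09],[0,0,-0.09]],"rot":[[0,0,0],[0,0,0],[0,0,0],[0,0,0],[0,0,0]]}' -1 40
python3 - <<'E'
from h import *
snap('wrist','w3')
i=cv2.imread('pics/w3.png'); cv2.imwrite('pics/w3b.png',cv2.resize(i,(800,600),interpolation=cv2.INTER_CUBIC))
c=np.array([.439,-.1055]);ty=np.array([-.017,.145]);ty/=np.linalg.norm(ty);tx=np.array([ty[1],-ty[0]])
g=c-.024*ty-.021*tx; print(g)
go([g[0],g[1],.11],yaw=np.arctan2(ty[1],ty[0]))
E
```

```text
t: 4.25
tool_pos: [0.6861, -0.1537, 0.1526]
ee_rot: [2.481, 1.927, 0.0]
ft_force: [0.7, -0.2, -1.3]
finger_gap: 0.0054
grasp_force: 40.0
[ 0.42093751 -0.13178205]
slide [-0.0444 -0.2619  0.0419] rot [-2.000e-03  1.000e-03  1.204e+00] joints [-0.39  0.72  0.94 -0.    1.48 -0.14]
```

View pics/w3b.png

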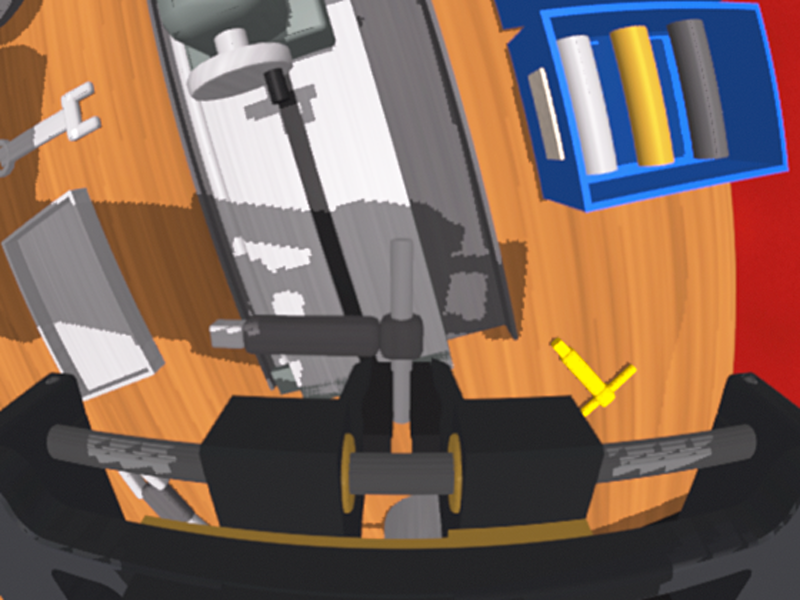

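```bash
python3 -m creep '{"slide":[[-0.005,-0.03,0],[-0.012,-0.07,0],[-0.019,-0.11,0],[-0.026,-0.15,0],[-0.032,-0.19,0.01],[-0.038,-0.23,0.03],[-0.044,-0.262,0.05],[-0.044,-0.262,0.08],[-0.044,-0.262,0.09],[-0.044,-0.262,0.09]],"rot":[[0,0,0.15],[0,0,0.3],[0,0,0.45],[0,0,0.6],[0,0,0.75],[0,0,0.9],[0,0,1.05],[0,0,1.2],[0,0,1.2],[0,0,1.2]]}' -1 40
python3 - <<'E'
from h import *
go([.4209,-.1318,.005])
snap('wrist','w4')
i=cv2.imread('pics/w4.png'); cv2.imwrite('pics/w4b.png',cv2.resize(i,(800,600),interpolation=cv2.INTER_CUBIC))
E
```

```text
t: 5.55
tool_pos: [0.4214, -0.1314, 0.0621]
ee_rot: [-3.134, -0.194, 0.003]
ft_force: [0.4, -0.5, -1.1]
finger_gap: 0.0055
grasp_force: 40.0
slide [-0.0005  0.0004  0.0571] rot [0. 0. 0.] joints [-0.57  0.43  1.84 -0.    0.87  0.88]
```

View pics/w4b.png

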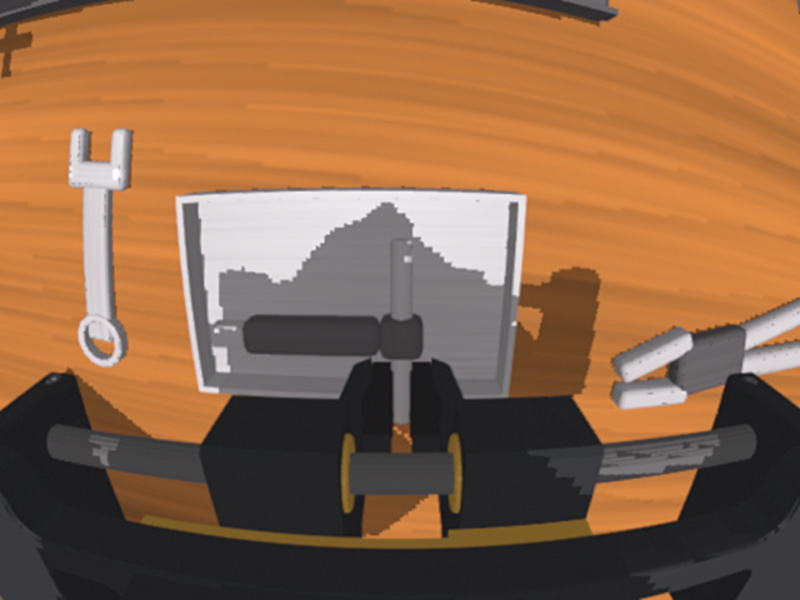

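```bash
python3 - <<'E'
from h import *
C=[pix('w4',u*.7,v*.7,.02) for u,v in [(177,195),(525,195),(511,396),(202,392)]]
print(np.round(C,4),np.mean(C,0))
print(proj('w4',[.4209,-.1318,.02]))
E
```

```text
[[ 0.4746 -0.0278  0.02  ]
 [ 0.4905 -0.1751  0.02  ]
 [ 0.3987 -0.1873  0.02  ]
 [ 0.3799 -0.039   0.02  ]] [ 0.43590314 -0.10730211  0.02      ]
(np.float64(279.58781310379794), np.float64(238.11469666885344))
```

```bash
python3 -m creep '{"slide":[[0,0,0.03],[0,0,0.05],[0,0,0.0555],[0,0,0.0565],[0,0,0.0565]],"rot":[[0,0,0],[0,0,0],[0,0,0],[0,0,0],[0,0,0]]}' -1 40
python3 -m creep '{"slide":[[0,0,0],[0,0,0],[0,0,0],[0,0,0]],"rot":[[0,0,0],[0,0,0],[0,0,0],[0,0,0]]}' -0.3 40
```

```text
t: 6.22
tool_pos: [0.4219, -0.1318, 0.007]
ee_rot: [3.135, 0.19, 0.002]
ft_force: [-0.8, 0.6, -1.0]
finger_gap: 0.0054
grasp_force: 40.0
t: 6.72
tool_pos: [0.4215, -0.1316, 0.0063]
ee_rot: [3.136, 0.19, 0.0]
ft_force: [-0.8, -0.3, -0.0]
finger_gap: 0.0307
grasp_force: 0.0
```

```bash
python3 -m creep '{"slide":[[0,0,-0.02],[0,0,-0.06],[0,0,-0.12],[0,0,-0.18],[0,0,-0.22],[0,0,-0.22]],"rot":[[0,0,0],[0,0,0],[0,0,0],[0,0,0],[0,0,0],[0,0,0]]}' -0.3 20
python3 - <<'E'
from h import *
go([.655,.0,.24],yaw=.02)
snap('wrist','w5')
i=cv2.imread('pics/w5.png'); cv2.imwrite('pics/w5b.png',cv2.resize(i,(640,480),interpolation=cv2.INTER_CUBIC))
E
```

```text
t: 7.48
tool_pos: [0.4222, -0.132, 0.2286]
ee_rot: [3.132, 0.19, 0.007]
ft_force: [-0.6, 0.2, 0.0]
finger_gap: 0.0305
grasp_force: 0.0
slide [ 0.247  -0.1029 -0.0106] rot [ 6.00e-03 -1.00e-03 -1.47e+00] joints [-0.57  0.2   1.6   0.    1.34  0.88]
```

View pics/w5b.png

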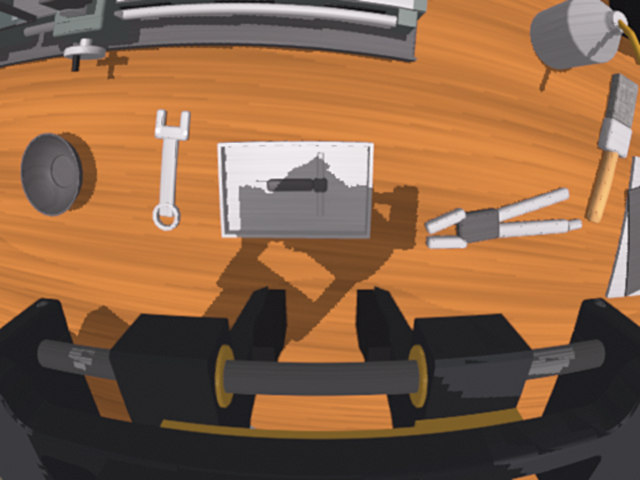

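The key lies in the tray, let go, at (300,186). Next is the tailstock.

```bash
python3 -m creep '{"slide":[[0.025,-0.01,-0.01],[0.055,-0.023,-0.01],[0.085,-0.035,-0.01],[0.115,-0.048,-0.01],[0.145,-0.06,-0.01],[0.175,-0.073,-0.01],[0.205,-0.085,-0.01],[0.235,-0.098,-0.01],[0.247,-0.103,-0.01],[0.247,-0.103,-0.01]],"rot":[[0,0,-0.17],[0,0,-0.34],[0,0,-0.51],[0,0,-0.68],[0,0,-0.85],[0,0,-1.02],[0,0,-1.19],[0,0,-1.36],[0,0,-1.47],[0,0,-1.47]]}' 0.3 20
python3 - <<'E'
from h import *
snap('wrist','w6')
i=cv2.imread('pics/w6.png'); cv2.imwrite('pics/w6b.png',cv2.resize(i,(800,600),interpolation=cv2.INTER_CUBIC))
E
```

```text
t: 8.78
tool_pos: [0.6542, 0.0009, 0.2336]
ee_rot: [-2.197, -2.241, 0.004]
ft_force: [-0.5, -0.6, 1.0]
finger_gap: 0.057
grasp_force: 0.0
```

View pics/w6b.png

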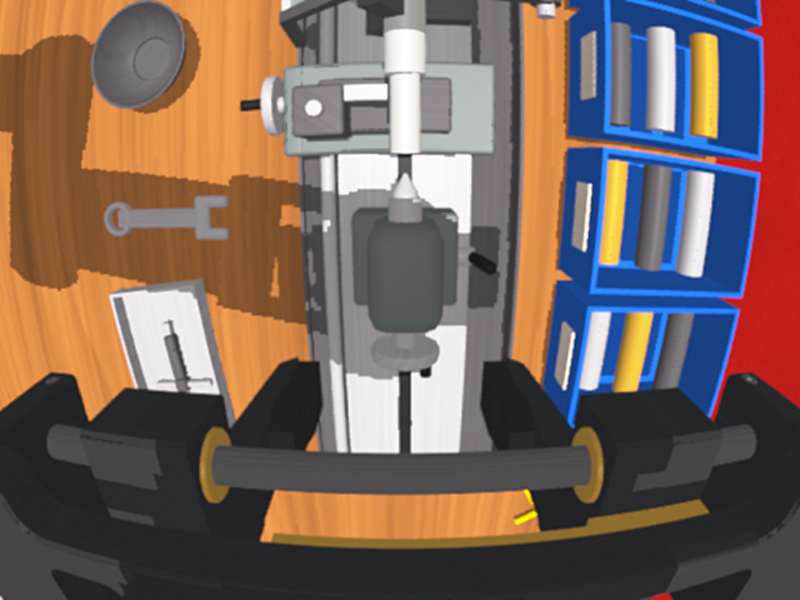

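Block top spans u 368–442, v 222–332, and the lever sits low at the foot.

```bash
python3 - <<'E'
from h import *
C=[pix('w6',u*.7,v*.7,.154) for u,v in [(368,225),(442,225),(440,330),(371,330)]];print(np.round(C,4));m=np.mean(C,0);print(m)
go([m[0],m[1]+.006,.124],yaw=.02)
E
```

```text
[[ 0.6369  0.0442  0.154 ]
 [ 0.673   0.045   0.154 ]
 [ 0.6744 -0.0098  0.154 ]
 [ 0.6385 -0.0106  0.154 ]]
[0.65567497 0.01717927 0.154     ]
slide [0.0226 0.0026 0.1102] rot [-0.003 -0.001 -0.002] joints [-0.18  0.57  0.98 -0.    1.59 -0.2 ]
```

```bash
python3 -m creep '{"slide":[[0.012,0.0025,0.01],[0.0225,0.0025,0.04],[0.0225,0.0025,0.08],[0.0225,0.0025,0.105],[0.0225,0.0025,0.11],[0.0225,0.0025,0.11]],"rot":[[0,0,0],[0,0,0],[0,0,0],[0,0,0],[0,0,0],[0,0,0]]}' 0.4 20
python3 -m creep '{"slide":[[0,0,0],[0,0,0],[0,0,0],[0,0,0]],"rot":[[0,0,0],[0,0,0],[0,0,0],[0,0,0]]}' -0.5 20
python3 - <<'E'
from h import *
s=readout.state(); go(s['tool_pos']+[.0028,-.14,0])
E
```

```text
t: 9.57
tool_pos: [0.6564, 0.0231, 0.1267]
ee_rot: [2.199, 2.243, 0.001]
ft_force: [0.3, 0.1, 0.3]
finger_gap: 0.0617
grasp_force: 0.0
t: 10.07
tool_pos: [0.6555, 0.0229, 0.127]
ee_rot: [-2.198, -2.243, 0.002]
ft_force: [-6.3, -0.5, 4.8]
finger_gap: 0.0398
grasp_force: 20.0
slide [-0.14  0.    0.  ] rot [0. 0. 0.] joints [-0.14  0.65  1.14 -0.    1.35 -0.16]
```

```bash
python3 -m creep '{"slide":[[-0.01,0,0],[-0.025,0,0],[-0.045,0,0],[-0.065,0,0],[-0.085,0,0],[-0.105,0,0],[-0.12,0,0],[-0.13,0,0],[-0.135,0,0],[-0.138,0,0],[-0.138,0,0]],"rot":[[0,0,0],[0,0,0],[0,0,0],[0,0,0],[0,0,0],[0,0,0],[0,0,0],[0,0,0],[0,0,0],[0,0,0],[0,0,0]]}' -0.5 20
python3 -m creep '{"slide":[[-0.003,0,0],[-0.003,0,0],[-0.003,0,0]],"rot":[[0,0,0],[0,0,0],[0,0,0]]}' -0.5 20
```

```text
t: 11.45
tool_pos: [0.6585, -0.1087, 0.1267]
ee_rot: [-2.19, -2.241, -0.009]
ft_force: [-4.9, 27.3, 7.1]
finger_gap: 0.0397
grasp_force: 20.0
t: 11.82
tool_pos: [0.6585, -0.1111, 0.1265]
ee_rot: [-2.189, -2.241, -0.01]
ft_force: [-4.2, 28.2, 5.8]
finger_gap: 0.0401
grasp_force: 20.0
```

```bash
python3 -m creep '{"slide":[[0,0,0],[0,0,0],[0,0,0],[0,0,-0.03],[0,0,-0.08],[0,0,-0.13],[0.06,0,-0.13],[0.12,0,-0.13],[0.18,0,-0.13],[0.21,0,-0.13],[0.21,0,-0.13]],"rot":[[0,0,0],[0,0,0],[0,0,0],[0,0,0],[0,0,0],[0,0,0],[0,0,0],[0,0,0],[0,0,0],[0,0,0],[0,0,0]]}' 0.4 20
python3 - <<'E'
from h import *
snap('top','top1')
a=cv2.imread('pics/top0.png');b=cv2.imread('pics/top1.png')
P=lambda u,v:(145+(u+.5)/4-.5,165+(v+.5)/4-.5)
x0,y0=map(int,P(488,96));x1,y1=map(int,P(551,152))
t=a[y0:y1,x0:x1]; r=cv2.matchTemplate(b[y0-6:y1+6,x0-20:330],t,cv2.TM_CCOEFF_NORMED);_,m,_,l=cv2.minMaxLoc(r)
nx=l[0]+x0-20; print(m,nx-x0,l[1]-6)
p=pix('top0',(x0+x1)/2,(y0+y1)/2,.154);q=pix('top0',(x0+x1)/2+nx-x0,(y0+y1)/2+l[1]-6,.154);print(p,q,(q-p))
print(readout.state()['tool_pos'])
E
```

```text
t: 13.2
tool_pos: [0.6548, 0.0936, 0.2563]
ee_rot: [2.196, 2.246, 0.0]
ft_force: [0.1, -0.9, -0.6]
finger_gap: 0.0619
grasp_force: 0.0
0.8614815473556519 38 -1
[0.65784424 0.01712012 0.154     ] [ 0.6618731  -0.11273733  0.154     ] [ 0.00402886 -0.12985746  0.        ]
[0.65503431 0.09201264 0.25619217]
```

```bash
python3 - <<'E'
from h import *
snap('wrist','w7'); i=cv2.imread('pics/w7.png'); u,v=proj('w7',[.5945,.188,.194]); print(u,v)
g=cv2.cvtColor(i,cv2.COLOR_BGR2GRAY); x,y=int(u),int(v); S=40
m=(g[y-S:y+S,x-S:x+S]<60).astype(np.uint8)
n,l,st,c=cv2.connectedComponentsWithStats(m)
for k in range(1,n):
    if st[k,4]>30: print(st[k],c[k]+[x-S,y-S],pix('w7',c[k][0]+x-S,c[k][1]+y-S,.194))
print('expected dia',np.hypot(*(np.array(proj('w7',[.6075,.188,.194]))-proj('w7',[.5815,.188,.194]))))
s=''.join
for r in g[y-S:y+S:4,x-S:x+S:2]: print(s(' .:-=+*#%@'[9-int(q)//26] for q in r))
E
```

```text
189.39934053534097 81.13967622721519
[  21   28   38   38 1061] [188.68614515  87.60226202] [0.59404959 0.18376667 0.194     ]
expected dia 38.61372218787748
------------------====---==+************
------------------====---*******+=------
------------------====---*=-----::::::--
------------------====----  :----:::::--
------------------====---:  .----:::::--
------------------====---:  .::--::::::-
------------------====--=-  .::--:::::::
-----------------+*##%#+=:  .::--:::::::
-------------=#%%%%%%%%%%%*..::--:::::::
------------*%%%%%%%%%%%%%%%*::--::::::.
-----------#%%%%%%###%%%%%%%%*--........
----------=%%%%%######%%%%%%%%:.:.   ...
----------+%%%%%######%%%%%%%@-::.  ...:
----------=%%%%%%%%%%%%%%%%%%#=-:.....::
-----------+%%%%%%%%%%%%%%%@*:----::---.
------------=#%%%%%%%%%%%@#. :-------:::
--------------=+#%%%%%%#+=   :--------::
------------------====--==   :----:--:::
------------------====-===   :::--:::-::
--------------=---====-===   :::--:::-::
```

Knob located at (0.594, 0.184); its blob diameter matches the expected one.

```bash
python3 - <<'E'
from h import *
go([.594,.1838,.24],yaw=np.pi/2+.02)
E
```

```text
slide [ 0.0939 -0.0593  0.0161] rot [0.   0.   1.57] joints [-0.04  0.58  0.91 -0.    1.65 -0.06]
```

```bash
python3 -m creep '{"slide":[[0.01,-0.006,0],[0.02,-0.012,0],[0.03,-0.018,0],[0.04,-0.024,0],[0.05,-0.03,0],[0.06,-0.036,0],[0.07,-0.043,0],[0.08,-0.05,0],[0.094,-0.0593,0.01],[0.094,-0.0593,0.016],[0.094,-0.0593,0.016]],"rot":[[0,0,0.17],[0,0,0.34],[0,0,0.51],[0,0,0.68],[0,0,0.85],[0,0,1.02],[0,0,1.19],[0,0,1.36],[0,0,1.53],[0,0,1.57],[0,0,1.57]]}' 0.2 20
python3 - <<'E'
from h import *
go([.594,.1838,.176],yaw=np.pi/2+.02)
E
```

```text
t: 14.68
tool_pos: [0.5941, 0.1833, 0.2399]
ee_rot: [3.141, 0.03, -0.001]
ft_force: [-0.1, 0.9, -0.9]
finger_gap: 0.0527
grasp_force: 0.0
slide [-0.     -0.0005  0.0639] rot [ 0.     0.001 -0.001] joints [ 0.11  0.51  1.08 -0.    1.55  1.66]
```

```bash
python3 -m creep '{"slide":[[0,-0.0005,0.03],[0,-0.0005,0.055],[0,-0.0005,0.064],[0,-0.0005,0.064],[0,-0.0005,0.064]],"rot":[[0,0,0],[0,0,0],[0,0,0],[0,0,0],[0,0,0]]}' 0.2 20
python3 -m creep '{"slide":[[0,0,0],[0,0,0],[0,0,0],[0,0,0],[0,0,0]],"rot":[[0,0,0],[0,0,0],[0,0,0],[0,0,0],[0,0,0]]}' -1 25
python3 - <<'E'
from h import *
s=readout.state();R0=R.from_rotvec(s['ee_rot'])
for k in range(1,11):
    a=np.radians(6*k);c,q=np.cos(a),np.sin(a);x,z=-118,9
    dx,dz=(x*c+z*q-x)/1e3,(-x*q+z*c-z)/1e3
    print(np.round(R0.inv().apply([dx,dx*.02,dz]),4))
E
```

```text
t: 15.3
tool_pos: [0.5944, 0.1851, 0.1775]
ee_rot: [-3.141, -0.032, -0.003]
ft_force: [-0.1, 0.1, 0.8]
finger_gap: 0.0531
grasp_force: 0.0
t: 15.92
tool_pos: [0.5938, 0.185, 0.1763]
ee_rot: [3.141, 0.032, -0.0]
ft_force: [-0.1, -3.2, 1.4]
finger_gap: 0.0242
grasp_force: 25.0
[ 0.0016  0.     -0.0123]
[ 0.0044  0.     -0.0243]
[ 0.0086  0.     -0.036 ]
[ 0.0139  0.     -0.0472]
[ 0.0203  0.     -0.0578]
[ 0.0278  0.     -0.0676]
[ 0.0363  0.0001 -0.0766]
[ 0.0457  0.0001 -0.0847]
[ 0.0559  0.0001 -0.0918]
[ 0.0668  0.0001 -0.0977]
```

Pinched (gap 24 mm on the 26 mm ball). Now I'll swing the guard along the arc.

```bash
python3 -m creep '{"slide":[[0.0016,0,-0.0123],[0.0044,0,-0.0243],[0.0086,0,-0.036],[0.0139,0,-0.0472],[0.0203,0,-0.0578]],"rot":[[0,0,0],[0,0,0],[0,0,0],[0,0,0],[0,0,0]]}' -1 25
python3 -m creep '{"slide":[[0.0075,0,-0.0098],[0.016,0,-0.0188],[0.0254,0,-0.0269],[0.0356,0,-0.034],[0.0465,0,-0.0399],[0.0465,0,-0.0399],[0.0465,0,-0.0399],[0.0465,0,-0.0399]],"rot":[[0,0,0],[0,0,0],[0,0,0],[0,0,0],[0,0,0],[0,0,0],[0,0,0],[0,0,0]]}' -1 25
python3 - <<'E'
from h import *
s=readout.state();p=s['tool_pos'];print(p,s['ft_force'],s['finger_gap'])
print(np.degrees(np.arctan2(p[2]+.019-.185,.712-p[0])-np.arctan2(9,118)))
snap('top','top2'); i=cv2.imread('pics/top2.png');j=cv2.imread('pics/top1.png')
d=cv2.absdiff(i,j).max(2)
for n,(x,y,w,h) in {'tray':(283,243,50,36),'wrench':(262,240,18,40),'tail':(295,180,40,30)}.items(): print(n,(d[y:y+h,x:x+w]>40).sum())
E
```

```text
t: 16.55
tool_pos: [0.6143, 0.1855, 0.235]
ee_rot: [3.141, 0.032, -0.0]
ft_force: [0.7, -4.6, -5.1]
finger_gap: 0.0238
grasp_force: 25.1
t: 17.55
tool_pos: [0.6602, 0.1865, 0.2739]
ee_rot: [3.141, 0.032, -0.001]
ft_force: [-1.2, -4.8, -3.5]
finger_gap: 0.0234
grasp_force: 25.1
[0.66021639 0.1865178  0.2739488 ] [-1.22781049 -4.76390709 -3.4598007 ] 0.0234399329053729
60.011149741810996
tray 0
wrench 339
tail 0
```

```bash
python3 - <<'E'
from h import *
print(pix('w6',405*.7,152*.7,.132)-pix('w6',405*.7,175*.7,.132))
a=cv2.imread('pics/top0.png');b=cv2.imread('pics/top1.png');c=cv2.imread('pics/top2.png')
k=8;up=lambda i:cv2.resize(i,None,fx=k,fy=k,interpolation=cv2.INTER_CUBIC)
t=up(a[190:204,264:285])
for n,i in(('1',b),('2',c)):
    r=cv2.matchTemplate(up(i[184:210,290:335]),t,cv2.TM_CCOEFF_NORMED);_,m,_,l=cv2.minMaxLoc(r);sx=290+l[0]/k-264;print(m,sx,sx*(pix('top0',300,197,.154)-pix('top0',299,197,.154))[1])
E
```

```text
[-0.00025335  0.01222523  0.        ]
0.8876216411590576 36.75 -0.12547056789502012
0.8871442079544067 36.75 -0.12547056789502012
```

```bash
python3 -c "
from bench import manip
print(manip.sign_off())"
```

```text
the job is handed in; nothing more can be done
None
```

The job is handed in: the chuck key lies in the tray, the tailstock is pulled back to what I judged its stop, and the gripper is holding the guard at about 60° open. The stop itself wasn't read directly: pulling met a firm 28 N against about 3 N of drag, after 126–130 mm of travel from a start I put about 12 mm back.

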